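# Put the slim battery pack on charge

### The job

Plug the slimmer of the two black battery packs into the sloping bay of the charging station, nose first (the end it stands on) and fully home, and let go of it. Leave the bigger pack standing where it is.

Things in the scene. Friction and masses are not known exactly. Their poses are not given: they have to be found in the camera images.
- pack_slim_mid (a point): Centre (half-way up) of the slim battery pack, a loose black upright block 64 mm (its x) by 44 mm (its y) by 130 mm high (its z, nose to top), 0.3 to 0.5 kg, nose-heavy (centre of mass 55 mm above the nose). Take it across its 44 mm width, along its y, in its upper half: once home, 68 mm of it stand out of the bay. It is symmetric and may go in either way round (half a turn about its z).
- pack_slim_nose (a point): Centre of the slim pack's nose, the lower end face on which it stands, 65 mm below its centre along its z; axes as the pack's. The last 10 mm taper in by 4 mm on each side.
- pack_slim: The slim battery pack; its origin is the centre of its nose (as pack_slim_nose).
- pack_big_mid (a point): Centre of the bigger black battery pack, loose, 80 mm (its x) by 60 mm (its y) by 105 mm high, standing upright; it does not fit the bay. It stands at least 12 cm from the slim pack; which of the two is on the left varies.
- bay (a point): Centre of the mouth of the charger's bay, 109 mm above the bench, in its sloping top face: a rectangular well 67 mm (this x, up the slope) by 47 mm (this y, level), 62 mm deep, edges bevelled 4 mm at the mouth. z points straight out of the bay, 30 degrees from vertical, leaning to the robot's side: the pack goes in along -z, its z along this z and its y along this y (either sense).
- charger: The charging station, grey on a black base, fixed to the bench; origin under the middle of its base (136 mm along its x by 104 mm along its y), 135 mm high at the back. Its sloping top face (96 by 84 mm) looks up and to its own -x, roughly at the robot; the bay's mouth lies 18 mm to -x of the origin, 109 mm up.

How it is judged:
By the outcome, as a careful person would: the job done as asked, in the order asked, and still so for the second after the job is handed in, with the robot touching nothing.
It also fails if it takes over 45 s, if anything falls off the work surface, if the arm or the gripper's body presses on something with over 40 N, if the wrist force passes 120 N, or if a joint passes its speed limit or range.

### The arm

A 6-joint arm with a two-finger parallel gripper is mounted at the origin on a cart in front of the work surface, level with it; the furniture and walls round the work are solid. World frame = base frame: x ahead of the robot, y to its left, z up, the work surface at z = 0. Lengths are in mm, angles in rad, forces in N, time in s.
With the tool pointing down it reaches from about 350 to 975 mm from the base axis. Payload 7.1 kg.
Tool frame: the origin (TCP) lies at the very end of the fingers, on their centre line; the grasp point (between the pads) lies 19 mm behind it (ctrl.grasp_offset is the distance from the TCP to the grasp point, in mm); z points along the fingers, y is the line along which they close (so a half turn about z gives the same grasp; the last joint's range is limited). The gripper opens to 88 mm and grips with 3 to 60 N. Pads are 20 mm wide; open, the fingers measure 115 mm over their backs; the gripper's body (75 mm by 178 mm) begins 61 mm behind the grasp point.
Start: joints at [1.197, 0.423, 1.63, -0, 1.089, -0.019], TCP at [217.095, 586.067, 222.675] pointing down, gripper open.
Joint ranges: [-3, 3], [-0.9, 2.11], [0.09, 2.58], [-1.31, 4.45], [0.11, 2.69], [-2.54, 2.54]. Speed limits (rad/s): [2.39, 2.39, 3.01, 3.14, 3.14, 3.14].

### API

Orientations are given as a rotation vector (axis times angle).
In Python, from workcell import ctrl, viewer, ticket, models gives the robot as it stands.
- The arm moves only by the tool play_rows, never from a script. Its arguments are lists of equal length, an entry for each row: "dp": the shift along the world's x, y, z in mm, a list of three; "yaw": the turn about the world's z in degrees. In form: {"dp": [[tx, ty, tz], ...], "yaw": [yaw, ...]}. A call has 1 to 8 rows; each row shifts and turns the commanded pose from where the row before left it; what a row does not reach is not made up. A row lasts 1/12 s, in which the tool goes at most 41.7 mm and 7.16 degrees, less where a joint would pass 70% of its speed; a pose out of reach is approached as far as the arm can. A call is refused whole if a number of a shift passes 41.7 or a number of a turn 7.16, either way. A call with a gripper value outside its range is refused whole. "gripper" is the closure, from 0 (fully open) to 1 (shut), set as the call begins (left out, the last holds). The fingers move at their own pace and stop on an object; the grip force is fixed at half the most. Time passes only in rows, so rows that do not move let the fingers close. It gives the time, the measured TCP pose, the force, the opening and the grip force at its end, in the units of the state.
- ctrl.get_obs(): the state, without advancing time (a new reading comes with each control period).
- viewer.get_image(name): name is "side" or "top"; returns a dict with "pixels" (420x560x3 uint8, red, green, blue), "range_z" (420x560 float32, mm along the optical axis (not along the pixel's ray), 0 where there is no reading), "fx", "fy", "cx", "cy" (pixels), "dist_coeffs" ([k1, k2, p1, p2, k3] as OpenCV has them; the pictures are not rectified), "T" (4x4, takes a point from camera to world coordinates). Camera axes: x right, y up, looking along -z (the intrinsics and any distortion apply to the point x, -y, -z); pixel columns grow to the right and rows downward; lengths in mm; the calibration is good to about 2 mm. A picture is of the moment at which its call begins.
- ticket.close_job(): hands the job in; it is judged then, once.
Trained networks look in a picture, given as the dict that the camera call returned (one of the last four; its "shot" number tells which), for a name from the list of things; names that differ only in an ending like _2 or _b are one class to them, and where a whole thing is asked for, a point or a joint stands for the part that bears it (a point fixed in the world has none). Each returns a list of dicts, best first, with "conf" (0 to 1); they miss things now and then, are a little off and sometimes report something else, mostly with a low value. They report only what shows in the picture. A call takes as long as a camera call.
- models.look_for(picture, name): "bbox" ([centre column, centre row, width, height] in pixels, round what is visible of it).
- models.landmark_of(picture, name): "location" ([column, row] in pixels: a listed point, or the origin of a listed thing).
The state is a dict: "t": time; "qpos": joint angles; "qvel": joint speeds; "joint_torque": joint torques, N m; "ee_pos": TCP position; "orientation": TCP orientation; "ft_force": force on the tool from outside, world axes, zero at the start; "moment": the same for the moment, N m; "width": finger opening in mm; "grasp_force": force on a finger pad.
Only numpy, scipy, OpenCV 4.12 (cv2) and the standard library are available. Lean on these libraries where they do the work, as an engineer would, in place of code of your own. Each camera call takes 0.05 s, during which the arm holds its last target. There are 200 camera calls.

## Working session

There is one attempt and no reset: what is moved stays moved. The work goes in short steps, Python scripts to look and compute and a tool call to move; the robot and the scene stay as the last step left them, time stands still between calls to the robot, and variables do not carry over. Pictures are saved under pics/ and viewed, at most 10 in all, crops included, and the job is handed in when it is done.

Besides the shell and the picture viewer there is one more tool, called after "Request:" by a JSON object that holds its "method" and its "body". play_rows: Moves the arm, as the interface text tells. Its arguments: {"type":"object","properties":{"dp":{"type":"array"},"yaw":{"type":"array"},"gripper":{"type":"number"}},"required":["dp","yaw"]}

```bash
ls; mkdir -p pics
cat > h.py <<'E'
import numpy as np, cv2
from workcell import ctrl, viewer, ticket, models
def K(im): return np.array([[im['fx'],0,im['cx']],[0,im['fy'],im['cy']],[0,0,1.]])
def und(im,p): return cv2.undistortPoints(np.array([[p]],float),K(im),np.array(im['dist_coeffs'],float))[0,0]
def pt(im,p,depth=None):
    x,y=und(im,p); d=depth or float(im['range_z'][int(round(p[1])),int(round(p[0]))])
    return (im['T']@np.array([x*d,-y*d,-d,1]))[:3]
def onz(im,p,z):
    x,y=und(im,p); R=im['T'][:3,:3]; o=im['T'][:3,3]; v=R@np.array([x,-y,-1]); return o+v*(z-o[2])/v[2]
def cloud(im):
    h,w=im['range_z'].shape; u,v=np.meshgrid(np.arange(w),np.arange(h))
    n=cv2.undistortPoints(np.stack([u,v],-1).reshape(-1,1,2).astype(float),K(im),np.array(im['dist_coeffs'],float)).reshape(h,w,2)
    d=im['range_z']; P=np.stack([n[...,0]*d,-n[...,1]*d,-d],-1)@im['T'][:3,:3].T+im['T'][:3,3]; P[d==0]=np.nan; return P
def shot(name,f):
    im=viewer.get_image(name); cv2.imwrite('pics/'+f,im['pixels'][...,::-1]); return im
E
python3 - <<'E'
from h import *
np.set_printoptions(precision=1,suppress=True)
for n in('side','top'):
    im=shot(n,n+'0.png'); print(n,im['T'])
    for k in ('pack_slim_mid','pack_slim_nose','pack_big_mid','bay','charger'):
        L=models.landmark_of(im,k)[:2]
        for l in L: print(k,l['conf'],l['location'],pt(im,l['location']))
E
```

```text
pics
side [[   1.     0.1   -0.2  275.8]
 [  -0.2    0.6   -0.8 -943.4]
 [   0.     0.8    0.6  799.9]
 [   0.     0.     0.     1. ]]
pack_slim_mid 0.9 [272.0, 214.1] [471.5 -46.6  82.4]
pack_slim_nose 0.79 [271.2, 233.8] [467.2 -54.2  30.1]
pack_big_mid 0.59 [246.2, 184.2] [437.1  93.7  77.4]
charger 0.58 [325.4, 332.5] [ 497.5 -378.3   48.6]
top [[  -0.     1.    -0.1  358.5]
 [  -1.    -0.     0.   -73.4]
 [   0.     0.1    1.  1196.7]
 [   0.     0.     0.     1. ]]
pack_slim_mid 0.95 [235.2, 208.9] [460.7 -27.2 130.2]
pack_slim_nose 0.92 [236.1, 211.8] [455.  -28.9 129.9]
pack_big_mid 0.71 [160.7, 225.5] [430.3 124.1 105.8]
pack_big_mid 0.6 [235.9, 207.4] [463.9 -28.4 126.8]
bay 0.65 [382.4, 193.5] [ 500.  -339.8   45. ]
charger 0.8 [377.1, 196.4] [ 494.4 -329.1   40. ]
```

```bash
python3 -c "
import cv2,numpy as np
a=cv2.imread('pics/side0.png');b=cv2.imread('pics/top0.png')
cv2.imwrite('pics/both0.png',cv2.resize(np.vstack([a,b]),(400,600)))"
```

```text
(no output)
```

View pics/side0.png

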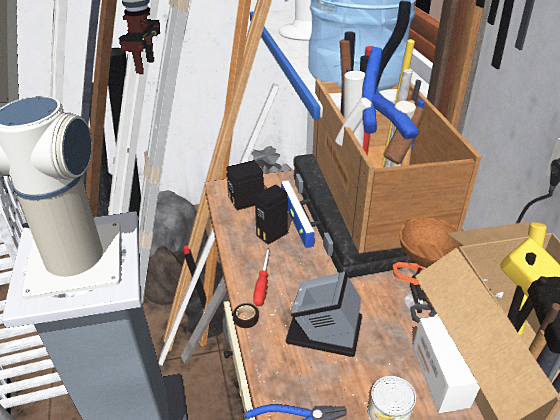

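View pics/top0.png

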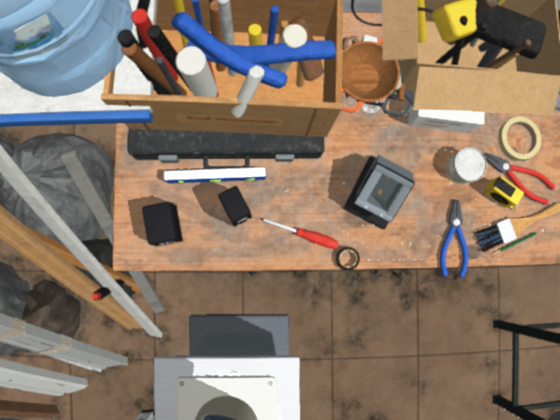

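```bash
cat > meas.py <<'E'
from h import *
np.set_printoptions(precision=1,suppress=True)
def rect(P,m,k=1):
    m=cv2.morphologyEx(m.astype(np.uint8),cv2.MORPH_OPEN,np.ones((3,3)))
    q=P[m>0][:,:2].astype(np.float32); return cv2.minAreaRect(q),len(q),q.mean(0)
def box(P,c,r): return (abs(P[...,0]-c[0])<r)&(abs(P[...,1]-c[1])<r)
if __name__=='__main__':
  for n in('top','side'):
    im=viewer.get_image(n); P=cloud(im)
    print(n,'slim',rect(P,box(P,(455,-30),60)&(abs(P[...,2]-130)<6)))
    print(n,'big',rect(P,box(P,(430,124),70)&(abs(P[...,2]-105)<6)))
    m=box(P,(495,-335),110)&(P[...,2]>30)&(P[...,2]<145)
    # normals
    G=cv2.GaussianBlur(np.nan_to_num(P).astype(np.float32),(0,0),1)
    nx=np.cross(np.roll(P,-2,1)-np.roll(P,2,1),np.roll(P,-2,0)-np.roll(P,2,0)); nx/=np.linalg.norm(nx,axis=-1,keepdims=True)
    nx*=np.sign(nx[...,2:])
    f=m&(abs(nx[...,2]-.866)<.06)&(P[...,2]>75)
    q=P[f]; 
    for _ in range(4):
        c=q.mean(0); v=np.linalg.svd(q-c,full_matrices=False)[2][2]; v*=np.sign(v[2]); q=q[abs((q-c)@v)<4]
    yaw=np.degrees(np.arctan2(-v[1],-v[0])); print(n,'plane',len(q),c,v,'yaw charger x',yaw,'tilt',np.degrees(np.arccos(v[2])))
    # points on the face in (slope,level) coordinates
    a=np.radians(yaw); ex=np.array([np.cos(a)*v[2],np.sin(a)*v[2],np.hypot(v[0],v[1])]); ey=np.array([-np.sin(a),np.cos(a),0])
    F=P[m&(abs((P-c)@v)<4)]; s=(F-c)@ex; t=(F-c)@ey
    print(n,'face ext',np.percentile(s,[1,99]),np.percentile(t,[1,99]))
    ctr=c+ex*np.mean(np.percentile(s,[1,99]))+ey*np.mean(np.percentile(t,[1,99])); print('face centre',ctr)
    mr=cv2.minAreaRect(np.stack([s,t],1).astype(np.float32)); print(mr)
    D=P[m]; w=D[((D-c)@v<-8)]; s=(w-c)@ex; t=(w-c)@ey; i=(abs(s)<40)&(abs(t)<32)
    print('well',i.sum(),np.percentile(s[i],[2,98]),np.percentile(t[i],[2,98]))
    H,_,_=np.histogram2d((F-c)@ex,(F-c)@ey,bins=[np.arange(-60,61,6),np.arange(-54,55,6)]); print(H.astype(int))
E
python3 meas.py
```

```text
top slim (((471.34271240234375, -24.873138427734375), (63.45840835571289, 43.26396179199219), 26.472551345825195), 696, array([471.2, -25. ], dtype=float32))
top big (((435.7598876953125, 129.41567993164062), (80.688232421875, 60.07069778442383), 10.511277198791504), 1125, array([436. , 128.7], dtype=float32))
top plane 274 [ 495.1 -328.4  110.5] [-0.4  0.2  0.9] yaw charger x -28.124868050763652 tilt 29.79546347919354
top face ext [-51.9  47.6] [-43.5  43.7]
face centre [ 493.5 -327.5  109.4]
((-2.1224098205566406, -0.39781951904296875), (89.34292602539062, 102.39035034179688), 89.86172485351562)
well 695 [-37.6  16.1] [-24.9  15.9]
[[ 0  0  0  0  0  0  0  0  0  0  0  0  0  0  0  0  0  0]
 [ 0  3  4  6  4  5  5  5  7  5  6  6  5  6  7  4  2  0]
 [ 0  2 10  7  7  8  9  9  8  6  7  6  9  9  9  8  5  0]
 [ 0  2  6  6  6  6  6  7 10  6  7  9  6  8  8  9  2  0]
 [ 0  1 10 10  6  0  0  1  0  0  3  1  1  4  7  7  4  0]
 [ 0  3  6  7  5  0  0  0  0  0  0  0  1  6  8  9  4  0]
 [ 0  1  6  8  8  0  0  0  0  0  0  0  0  6  7  8  3  0]
 [ 0  3  7  8  8  0  0  0  0  0  0  0  0  6  8  6  2  0]
 [
[... 1765 characters left out ...]
 1  7  4  7  1]
 [ 0  0  3  8  6  4  1  0  0  0  0  0  0  0 14  5  4  1]
 [ 0  0  0 10  6  5  1  0  0  0  0  0  0  1  6  6  7  1]
 [ 0  0  1 10  7  7  0  0  0  0  0  0  0  1  9  6  6  2]
 [ 0  0  1  9  7  6  2  0  0  0  0  0  0  0  7 10  4  2]
 [ 0  0  0 11  7  4  0  0  0  0  0  0  0  0 10  6  4  3]
 [ 0  0  0 10  9  6  1  0  0  0  0  0  0  1  7  7  5  3]
 [ 0  0  2 10  7  7  1  0  0  0  0  0  0  0  7  9  5  4]
 [ 0  0  1 10  6  5  2  5  2  3  2  3  3  4  4  6  4  4]
 [ 0  0  0 10  7  9  4  8  5  7  6  7  7  5  7  5  6  4]
 [ 0  0  0 10  9 10  7 10 11  9  9  6  6 10  5  6  5  4]
 [ 0  0  0  0  0  1  1  1  0  0  0  0  0  0  0  0  0  0]
 [ 0  0  0  0  0  0  0  0  0  0  0  0  0  0  0  0  0  0]]
```

Run:
```python
from h import *
from scipy.spatial.transform import Rotation as R
np.set_printoptions(precision=2,suppress=True,linewidth=200)
o=ctrl.get_obs(); M=R.from_rotvec(o['orientation']).as_matrix(); print(M, 'tool y yaw',np.degrees(np.arctan2(M[1,1],M[0,1])),o['ft_force'],o['width'],o['t'])
xs=np.arange(50,751,50); ys=np.arange(800,-551,-50)
H=np.full((len(ys),len(xs)),-999.)
for n in('top','side'):
    P=cloud(viewer.get_image(n)).reshape(-1,3); P=P[~np.isnan(P[:,0])]
    ix=((P[:,0]-50)//50).astype(int); iy=((800-P[:,1])//50).astype(int)
    ok=(ix>=0)&(ix<len(xs))&(iy>=0)&(iy<len(ys)); np.maximum.at(H,(iy[ok],ix[ok]),P[ok,2])
print('cols x',xs)
for y,r in zip(ys,H): print(y,r.astype(int))
```

```text
[[-0.94  0.35 -0.  ]
 [ 0.35  0.94  0.  ]
 [ 0.    0.   -1.  ]] tool y yaw 69.671740673183 [-1.03 -0.12 -0.16] 87.9319095737381 0.7
cols x [ 50 100 150 200 250 300 350 400 450 500 550 600 650 700 750]
800 [ -59   89  155  357  375 -845  353 -999 -999 -518 -491  259  259  259 -572]
750 [ -81   45  143  209  310  385  372 -999 -513 -472 -366  260  276  279 -536]
700 [-142  -76  -27  345  346  397 -999 -999 -485 -446 -348  260  285  371 -533]
650 [-350 -186  -38  345  399  402  401 -531 -471  392 -347  260  287  377  319]
600 [-344 -221  436  436  426  219 -599 -625  309  402  401  260  283  297 -521]
550 [-360 -239  392  438 -616 -197  -58   67  255  326  409  407  258  258 -576]
500 [-396 -333  344  345 -327 -197  -69   60  168  217  168  261  259  256 -651]
450 [-840 -725 -595 -364 -332 -221 -128 -108   -9   78  122  262  262  261 -999]
400 [-845 -718 -611 -367 -350 -309 -219 -209 -260 -173  -86  264  377 -999 -999]
350 [-796 -698 -590 -512 -472 -539 -495 -360 -279 -253 -999  455  482 -999 -999]
300 [-791 -751 -796 -715 -642    0    0    1   -2    1    1  471  593 -999 -999]
250 [-84
[... 675 characters left out ...]
 20   29    6    7   83  299  369  369  367]
-200 [-845 -847 -841 -845 -841   21   28   30    6    7   80  298  352  353  288]
-250 [-844 -840 -849 -846 -843   23   24    7  106  123    7    6  169  157  168]
-300 [-844 -848 -845 -846 -841    5    7   94  108  135  133    7  167  206  208]
-350 [-846 -843 -844 -846 -845    6    6   93  127  137  100    6  200  219  218]
-400 [-841 -843 -843 -845 -841    4    7    7    6   78   14    7  201  219  253]
-450 [-846 -843 -844 -845 -846   19   20   17    6    7   60    7  201  219  254]
-500 [-844 -837 -845 -846 -844   20   21   20   19   61   62   85  202  220  245]
-550 [-846 -846 -841 -842 -840    6   19   20   53   72   62   86  203  221  277]
```

Request:
{"method": "play_rows", "body": {"dp": [[14.2,-34.1,0],[14.2,-34.1,0],[14.2,-34.1,0],[14.2,-34.1,0],[14.2,-34.1,0],[14.2,-34.1,0],[14.2,-34.1,0],[14.2,-34.1,0]], "yaw": [2.7,2.7,2.7,2.7,2.7,2.7,2.7,2.7], "gripper": 0}}

```text
t: 1.47
ee_pos: [331.0, 311.7, 222.9]
orientation: [-0.039, 3.141, 0.001]
ft_force: [1.5, 0.2, -1.4]
width: 87.9
grasp_force: 0.0
```

Request:
{"method": "play_rows", "body": {"dp": [[14.2,-34.1,0],[14.2,-34.1,0],[14.2,-34.1,0],[14.2,-34.1,0],[14.2,-34.1,0],[14.2,-34.1,0],[14.2,-34.1,0],[14.2,-34.1,0]], "yaw": [2.7,2.7,2.7,2.7,2.7,2.7,2.7,2.7]}}

```text
t: 2.13
ee_pos: [444.8, 38.6, 223.0]
orientation: [-0.626, 3.078, -0.0]
ft_force: [-0.0, 0.1, -0.5]
width: 88.2
grasp_force: 0.0
```

Request:
{"method": "play_rows", "body": {"dp": [[14,-34,0],[14,-34,0],[0,0,0],[0,0,0]], "yaw": [2.4,2.4,0,0]}}

```text
t: 2.47
ee_pos: [472.7, -29.1, 222.7]
orientation: [-0.745, 3.052, 0.0]
ft_force: [0.1, 0.3, -0.3]
width: 87.9
grasp_force: 0.0
```

Request:
{"method": "play_rows", "body": {"dp": [[0,2,-35],[0,0,-35],[0,0,-35],[0,0,-25],[0,0,-12],[0,0,0],[0,0,0]], "yaw": [0,0,0,0,0,0,0]}}

```text
t: 3.05
ee_pos: [471.6, -24.5, 80.4]
orientation: [0.752, -3.048, -0.001]
ft_force: [0.0, 0.6, 0.4]
width: 87.5
grasp_force: 0.0
```

Run:
```python
from h import *
from meas import rect,box
o=ctrl.get_obs(); print(o['ee_pos'],o['ft_force'])
im=viewer.get_image('side'); cv2.imwrite('pics/s1.png',cv2.resize(im['pixels'][120:280,190:350,::-1],None,fx=3.5,fy=3.5,interpolation=cv2.INTER_CUBIC))
```

```text
[471.6 -24.5  80.4] [0.  0.6 0.4]
```

View pics/s1.png

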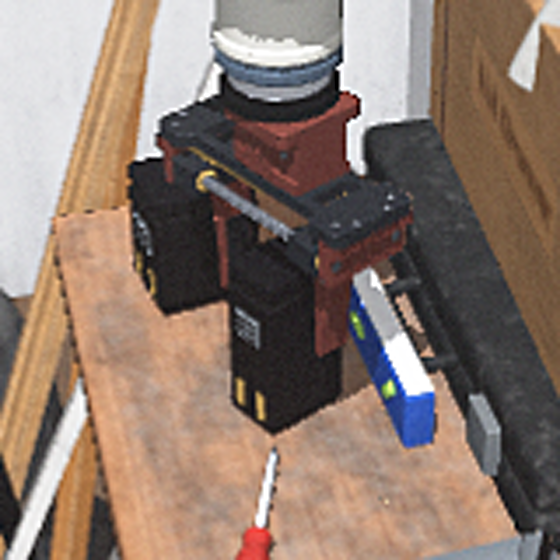

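Request:
{"method": "play_rows", "body": {"dp": [[0,0,0],[0,0,0],[0,0,0],[0,0,0],[0,0,0],[0,0,0],[0,0,0],[0,0,0]], "yaw": [0,0,0,0,0,0,0,0], "gripper": 1}}

```text
t: 3.77
ee_pos: [472.4, -25.6, 80.8]
orientation: [-0.751, 3.05, -0.0]
ft_force: [-0.7, -1.0, 2.8]
width: 44.1
grasp_force: 29.9
```

Request:
{"method": "play_rows", "body": {"dp": [[0,0,5],[0,0,15],[0,0,30],[0,0,40],[0,0,40],[0,0,30],[0,0,10],[0,0,0]], "yaw": [0,0,0,0,0,0,0,0]}}

```text
t: 4.43
ee_pos: [473.5, -25.6, 252.8]
orientation: [-0.75, 3.046, -0.002]
ft_force: [0.2, -0.4, -4.5]
width: 43.7
grasp_force: 29.9
```

Request:
{"method": "play_rows", "body": {"dp": [[1.7,-30,0],[1.7,-30,0],[1.7,-30,0],[1.7,-30,0],[1.7,-30,0],[1.7,-30,0],[1.7,-30,0],[1.7,-30,0]], "yaw": [-5.7,-5.7,-5.7,-5.7,-5.7,-5.7,-5.7,-5.7]}}

```text
t: 5.1
ee_pos: [484.2, -266.2, 247.1]
orientation: [-0.497, -3.097, -0.003]
ft_force: [-0.4, -0.1, -3.7]
width: 43.8
grasp_force: 30.0
```

Request:
{"method": "play_rows", "body": {"dp": [[1.9,-31,0],[1.9,-30.4,0],[0,0,0],[0,0,0],[0,0,0]], "yaw": [-5.4,-5.4,0,0,0]}}

```text
t: 5.52
ee_pos: [488.3, -325.9, 247.8]
orientation: [-0.778, -3.039, -0.003]
ft_force: [-0.2, -0.8, -3.9]
width: 43.6
grasp_force: 30.0
```

```bash
cat > chk.py <<'E'
from h import *
from scipy.spatial.transform import Rotation as R
np.set_printoptions(precision=1,suppress=True,linewidth=160)
o=ctrl.get_obs(); m=R.from_rotvec(o['orientation']).as_matrix(); p=np.array(o['ee_pos'])
ty=np.degrees(np.arctan2(m[1,1],m[0,1])); print('tcp',p,'tool y yaw',ty,'ft',o['ft_force'],o['width'])
ey=np.array([m[0,1],m[1,1],0]); ex=np.array([ey[1],-ey[0],0])
im=viewer.get_image('side'); P=cloud(im)
L=(P-p)@np.stack([ex,ey,[0,0,1]],1)   # tool-aligned frame, x=pack x
near=(abs(L[...,0])<60)&(abs(L[...,1])<45)&(L[...,2]<-5)&(L[...,2]>-75)
q=P[near]
n=np.cross(np.roll(P,-2,1)-np.roll(P,2,1),np.roll(P,-2,0)-np.roll(P,2,0)); n/=np.linalg.norm(n,axis=-1,keepdims=True)
nl=n@np.stack([ex,ey,[0,0,1]],1)
for k,nm in((0,'x-face'),(1,'y-face')):
    f=near&(abs(nl[...,k])>.9); Q=L[f]
    if len(Q)<20: print(nm,len(Q)); continue
    for _ in range(4):
        c=np.median(Q,0); A=np.c_[Q[:,1-k],Q[:,2],np.ones(len(Q))]; s=np.linalg.lstsq(A,Q[:,k],rcond=None)[0]; Q=Q[abs(A@s-Q[:,k])<4]
    print(nm,len(Q),'at',s[2]+s[1]*-40,'yaw slope deg',np.degrees(np.arctan(s[0])),'z slope deg',np.degrees(np.arctan(s[1])),'extent other',np.percentile(Q[:,1-k],[2,98]),'z',np.percentile(Q[:,2],[2,98]))
cv2.imwrite('pics/c.png',cv2.resize(im['pixels'][200:380,230:410,::-1],None,fx=3.3,fy=3.3,interpolation=cv2.INTER_CUBIC))
E
python3 chk.py; cp pics/c.png pics/c1.png
```

```text
tcp [ 488.3 -325.9  247.8] tool y yaw 61.295782887322424 ft [-0.2 -0.8 -3.9] 43.612404302325544
x-face 9 at 33.39381672962564 yaw slope deg -0.9298239351504739 z slope deg -0.1336749420778437 extent other [-0.1  6.3] z [-61.5 -21.3]
y-face 821 at -21.075487648596177 yaw slope deg -0.23275511627645118 z slope deg -0.14427091262185623 extent other [-26.1  29.3] z [-71.8  -7.8]
```

View pics/c1.png

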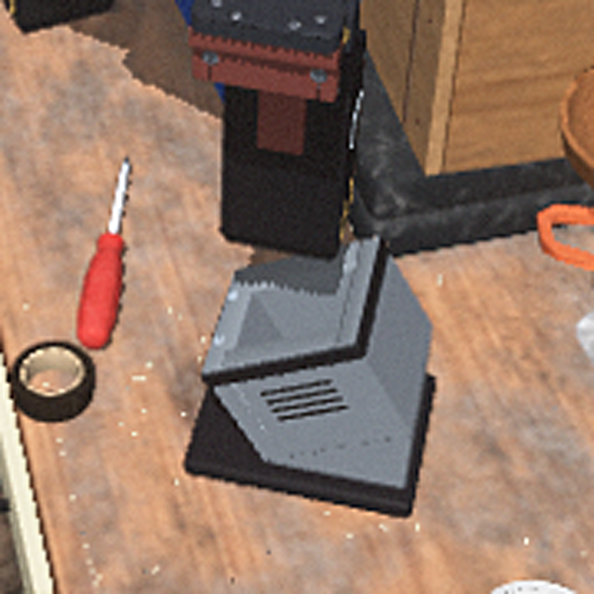

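Request:
{"method": "play_rows", "body": {"dp": [[2,-2,-10],[0,0,-15],[0,0,-15],[0,0,-10],[0,0,-5],[0,0,0],[0,0,0]], "yaw": [-0.3,0,0,0,0,0,0]}}

```text
t: 6.15
ee_pos: [491.9, -328.7, 195.7]
orientation: [-0.787, -3.041, -0.0]
ft_force: [-0.3, 0.8, -3.7]
width: 43.7
grasp_force: 30.0
```

```bash
python3 chk.py; cp pics/c.png pics/c2.png
cat > plan.py <<'E'
# bay-frame clearance: pack tilt th (0 vertical..30), best depth & grip point relative to M (charger x, z)
import numpy as np, cv2
well=[(-37.5,0),(-33.5,-4),(-33.5,-62),(33.5,-62),(33.5,-4),(37.5,0)]
pk=np.array([(-28,0),(28,0),(32,10),(32,130),(-32,130),(-32,10)],float)
def clear(x,d,ph):
    c,s=np.cos(ph),np.sin(ph); R=np.array([[c,s],[-s,c]])  # lean top to +x by ph
    e=np.concatenate([np.linspace(pk[i],pk[(i+1)%6],60) for i in range(6)])
    q=e@R.T+[x,-d]; b=q[q[:,1]<0]
    if len(b)==0: return 99
    w=np.where(b[:,1]>-4,37.5+b[:,1],33.5)
    o=q[q[:,1]>=0]; 
    return min((w-abs(b[:,0])).min(), (62+b[:,1]).min())
for th in (0,4,8,12,16,20,24,27,30):
    ph=np.radians(30-th); best=None
    for d in np.arange(5,62.1,1):
        xs=np.arange(-25,25,.5); cl=[clear(x,d,ph) for x in xs]; i=int(np.argmax(cl))
        if cl[i]>=min(1.0,62-d+.5) or (th==30 and cl[i]>=0): best=(d,xs[i],cl[i])
    if best is None: print(th,'none'); continue
    d,x,c=best; s30,c30=.5,.8660254
    n=np.array([x*c30+d*s30, x*s30-d*c30]); t=np.radians(th)
    g=n+100*np.array([-np.sin(t),np.cos(t)]); print(th,'d',d,'x',x,'cl',round(c,1),'nose',n.round(1),'grip rel M',g.round(1))
E
python3 plan.py
```

```text
tcp [ 491.9 -328.7  195.7] tool y yaw 61.002223497621365 ft [-0.3  0.8 -3.7] 43.727571254869275
x-face 21 at 26.292153625717383 yaw slope deg 30.657148482330133 z slope deg -14.7850854440903 extent other [-0.7 28.1] z [-73.9 -33. ]
y-face 710 at -21.180850479353868 yaw slope deg -0.11486670057322508 z slope deg -0.21821475167693702 extent other [-25.4  29.3] z [-70.   -6.8]
0 d 15.0 x -11.0 cl 1.3 nose [ -2.  -18.5] grip rel M [-2.  81.5]
4 d 15.0 x -8.5 cl 1.1 nose [  0.1 -17.2] grip rel M [-6.8 82.5]
8 d 15.0 x -6.5 cl 1.0 nose [  1.9 -16.2] grip rel M [-12.   82.8]
12 d 18.0 x -5.5 cl 1.0 nose [  4.2 -18.3] grip rel M [-16.6  79.5]
16 d 19.0 x -4.0 cl 1.1 nose [  6.  -18.5] grip rel M [-21.5  77.7]
20 d 18.0 x -2.5 cl 1.3 nose [  6.8 -16.8] grip rel M [-27.4  77.1]
24 d 22.0 x -1.5 cl 1.1 nose [  9.7 -19.8] grip rel M [-31.   71.6]
27 d 32.0 x -1.0 cl 1.1 nose [ 15.1 -28.2] grip rel M [-30.3  60.9]
30 d 62.0 x -1.5 cl 0.0 nose [ 29.7 -54.4] grip rel M [-20.3  32.2]
```

Request:
{"method": "play_rows", "body": {"dp": [[0,0,-8],[0,0,-8],[0,0,-5],[0,0,0],[0,0,0]], "yaw": [0,0,0,0,0]}}

```text
t: 6.62
ee_pos: [491.7, -328.9, 174.3]
orientation: [-0.787, -3.041, -0.0]
ft_force: [0.3, 0.7, -3.4]
width: 44.1
grasp_force: 30.0
```

Request:
{"method": "play_rows", "body": {"dp": [[-1.7,1,-1],[-1.7,1,-1],[-1.7,1,0],[-1.7,1,0],[-1.7,1,0],[0,0,0]], "yaw": [0,0,0,0,0,0]}}

```text
t: 7.12
ee_pos: [482.8, -323.7, 172.8]
orientation: [-0.787, -3.041, -0.0]
ft_force: [-0.4, -0.4, -3.6]
width: 43.9
grasp_force: 30.0
```

```bash
python3 chk.py; cp pics/c.png pics/c3.png
```

```text
tcp [ 482.8 -323.7  172.8] tool y yaw 60.972029765208816 ft [-0.4 -0.4 -3.6] 43.852233204127806
x-face 17 at 26.985711673608087 yaw slope deg 41.97336425065794 z slope deg 11.043389316458706 extent other [-17.   36.6] z [-71.4 -21.6]
y-face 433 at -21.49774940937974 yaw slope deg -1.3089849134313247 z slope deg 1.002041497968479 extent other [-25.2  28.1] z [-67.4  -6.9]
```

View pics/c3.png

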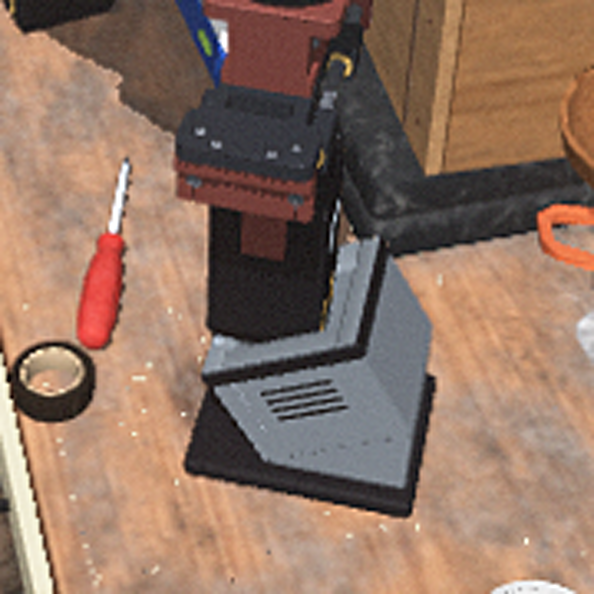

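Request:
{"method": "play_rows", "body": {"dp": [[0,0,10],[-5,2.8,5],[-20,11,0],[-20,11,0],[-18,10,-5],[0,0,-25],[0,0,-25],[0,0,-5]], "yaw": [0,0,0,0,0,0,0,0]}}

```text
t: 7.83
ee_pos: [418.4, -288.0, 125.9]
orientation: [-0.787, -3.038, -0.002]
ft_force: [-1.3, 0.6, -4.1]
width: 43.7
grasp_force: 30.0
```

Request:
{"method": "play_rows", "body": {"dp": [[0,0,0],[0,0,0]], "yaw": [0,0]}}

```text
t: 8.0
ee_pos: [420.7, -289.5, 128.5]
orientation: [0.787, 3.041, -0.0]
ft_force: [1.0, -0.5, -2.9]
width: 43.7
grasp_force: 30.0
```

```bash
python3 chk.py; cp pics/c.png pics/c4.png
python3 - <<'E'
from h import *
# charger front rim profile in (ex rel M, z) from side+top clouds
a=np.radians(-29); ex=np.array([np.cos(a),np.sin(a),0]); ey=np.array([-ex[1],ex[0],0]); M=np.array([494.7,-329.5,0])
for n in('top','side'):
    P=cloud(viewer.get_image(n)).reshape(-1,3); s=(P-M)@ex; t=(P-M)@ey
    for z0 in (10,20,40,60,70,78,82,86,90):
        k=(abs(P[:,2]-z0)<4)&(t>-48)&(t<-20)&(s>-62)&(s<0)
        if k.sum(): print(n,z0,k.sum(),np.percentile(s[k],[2,50]).round(1))
E
```

```text
tcp [ 420.7 -289.5  128.5] tool y yaw 60.97614231863681 ft [ 1.  -0.5 -2.9] 43.66993385784851
x-face 39 at 31.42880070056711 yaw slope deg 21.605053540940585 z slope deg -16.958314380221783 extent other [-20.3  30.6] z [-66.  -16.6]
y-face 533 at -20.86808806671028 yaw slope deg -0.7778409044876156 z slope deg -1.2774712505685901 extent other [-25.7  28.7] z [-69.2  -7.4]
side 10 71 [-49.  -31.1]
side 20 64 [-46.  -28.5]
side 40 22 [-16.2  -8.1]
side 60 52 [-61.3 -19.6]
side 70 61 [-60.8 -21.9]
side 78 77 [-61.3 -23.6]
side 82 79 [-61.4 -32.9]
side 86 107 [-59.3 -34.4]
side 90 120 [-59.5 -31.1]
```

Request:
{"method": "play_rows", "body": {"dp": [[4.3,-2.4,0],[4.3,-2.4,0],[4.3,-2.4,0],[4.3,-2.4,0],[4.3,-2.4,0],[4.3,-2.4,0],[4.3,-2.4,0],[0,0,0]], "yaw": [0,0,0,0,0,0,0,0]}}

```text
t: 8.82
ee_pos: [448.7, -304.8, 127.4]
orientation: [-0.785, -3.036, -0.003]
ft_force: [-6.6, 3.3, 1.1]
width: 43.9
grasp_force: 30.0
```

```bash
cat > tilt.py <<'E'
from h import *
from scipy.spatial.transform import Rotation as R
# lean of the pack from its silhouette on the near y-face: points within 3 mm of that face, edges along z
np.set_printoptions(precision=1,suppress=True,linewidth=160)
o=ctrl.get_obs(); m=R.from_rotvec(o['orientation']).as_matrix(); p=np.array(o['ee_pos'])
ey=np.array([m[0,1],m[1,1],0]); ey*=np.sign(ey[1]); ex=np.array([ey[1],-ey[0],0])
print('tcp',p,'ey yaw',np.degrees(np.arctan2(ey[1],ey[0])),'ft',o['ft_force'],'t',o['t'])
im=viewer.get_image('side'); P=cloud(im); L=(P-p)@np.stack([ex,ey,[0,0,1]],1)
dark=im['pixels'].max(-1)<70
f=dark&(abs(L[...,1]+21.5)<5)&(abs(L[...,0])<110)&(L[...,2]>-95)&(L[...,2]<60)
f=cv2.morphologyEx(f.astype(np.uint8),cv2.MORPH_CLOSE,np.ones((5,5)))
k,lab,st,ce=cv2.connectedComponentsWithStats(f); b=1+np.argmax(st[1:,4]); q=L[(lab==b)&(abs(L[...,1]+21.5)<5)]
mr=cv2.minAreaRect(np.ascontiguousarray(q[:,[0,2]],dtype=np.float32)); print('rect (x,z rel tcp)',mr,len(q))
# left edge / right edge line fits
for nm,fn in(('minx',np.min),('maxx',np.max)):
    zs=np.arange(-90,60,4); e=[(z,fn(q[abs(q[:,2]-z)<2.5,0])) for z in zs if (abs(q[:,2]-z)<2.5).sum()>3]; print(nm,' '.join('%d:%.0f'%a for a in e))
cv2.imwrite('pics/c.png',cv2.resize(im['pixels'][200:380,210:410,::-1],None,fx=3,fy=3,interpolation=cv2.INTER_CUBIC))
E
python3 tilt.py; cp pics/c.png pics/c5.png
```

```text
tcp [ 448.7 -304.8  127.4] ey yaw 60.99227361197676 ft [-6.6  3.3  1.1] t 8.8167
rect (x,z rel tcp) ((-15.261945724487305, -12.964981079101562), (131.5253143310547, 63.152626037597656), 77.46852111816406) 967
minx -78:-30 -74:-38 -70:-56 -66:-58 -62:-55 -58:-57 -54:-56 -50:-55 -46:-55 -42:-53 -38:-52 -34:-50 -30:-50 -26:-50 -22:-48 -18:-48 -14:-47 -10:-44 -6:-45 -2:-43 2:-43 6:-41 10:-42 14:-42 18:-39 22:12 34:23 38:23 42:23
maxx -78:0 -74:3 -70:3 -66:4 -62:6 -58:6 -54:8 -50:8 -46:9 -42:10 -38:10 -34:10 -30:13 -26:12 -22:16 -18:16 -14:15 -10:17 -6:17 -2:19 2:19 6:21 10:23 14:23 18:24 22:24 34:27 38:28 42:27
```

View pics/c5.png

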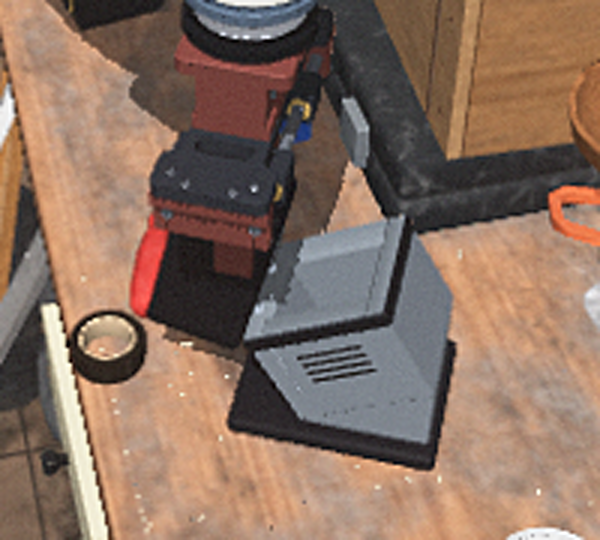

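Request:
{"method": "play_rows", "body": {"dp": [[4,-2.2,0],[4,-2.2,0],[4,-2.2,0],[4,-2.2,0],[0,0,0],[0,0,0]], "yaw": [0,0,0,0,0,0]}}

```text
t: 9.37
ee_pos: [464.4, -313.5, 127.0]
orientation: [-0.785, -3.036, -0.003]
ft_force: [-6.0, 3.8, -0.7]
width: 43.9
grasp_force: 30.0
```

```bash
python3 tilt.py | head -2
```

```text
tcp [ 464.4 -313.5  127. ] ey yaw 60.9913023094695 ft [-6.   3.8 -0.7] t 9.3667
rect (x,z rel tcp) ((-34.9156494140625, -25.158531188964844), (94.36271667480469, 65.70745086669922), 65.7608413696289) 925
```

Request:
{"method": "play_rows", "body": {"dp": [[3,-1.7,0],[3,-1.7,0],[0,0,0],[0,0,0]], "yaw": [0,0,0,0]}}

```text
t: 9.75
ee_pos: [469.7, -316.4, 126.5]
orientation: [-0.785, -3.034, -0.004]
ft_force: [-7.2, 4.9, -3.2]
width: 43.7
grasp_force: 30.0
```

Request:
{"method": "play_rows", "body": {"dp": [[-4,2.2,0],[-20,11,0],[-20,11,0],[-15,8,5],[0,0,10],[0,0,0],[0,0,0],[0,0,0]], "yaw": [0,0,0,0,0,0,0,0]}}

```text
t: 10.42
ee_pos: [414.7, -286.9, 143.1]
orientation: [0.787, 3.039, -0.001]
ft_force: [0.3, 0.0, -4.3]
width: 43.8
grasp_force: 30.0
```

```bash
python3 tilt.py; cp pics/c.png pics/c6.png
```

```text
tcp [ 414.7 -286.9  143.1] ey yaw 60.972702102735575 ft [ 0.3  0.  -4.3] t 10.4167
rect (x,z rel tcp) ((-39.397674560546875, -23.27968978881836), (94.22950744628906, 63.6816291809082), 65.25326538085938) 930
minx -74:-41 -70:-49 -66:-57 -62:-61 -58:-77 -54:-85 -50:-85 -46:-84 -42:-83 -38:-81 -34:-78 -30:-75 -26:-75 -22:-73 -18:-72 -14:-69 -10:-66 -6:-66 -2:-65 2:-62 6:-60 10:-58 14:-58 18:-55
maxx -74:-33 -70:-28 -66:-24 -62:-24 -58:-22 -54:-20 -50:-18 -46:-15 -42:-14 -38:-11 -34:-11 -30:-9 -26:-5 -22:-3 -18:-1 -14:-1 -10:1 -6:-12 -2:-15 2:-15 6:-15 10:-15 14:-15 18:-15
```

Request:
{"method": "play_rows", "body": {"dp": [[0,0,9],[0,0,9],[0,0,9],[0,0,9],[0,0,9],[0,0,9],[0,0,9],[0,0,9]], "yaw": [-7.1,-7.1,-7.1,-7.1,-7.1,-7.1,-7.1,-7.1]}}

```text
t: 11.13
ee_pos: [413.6, -286.1, 214.7]
orientation: [-2.146, -2.294, 0.0]
ft_force: [0.3, -0.5, -4.1]
width: 43.8
grasp_force: 30.0
```

Request:
{"method": "play_rows", "body": {"dp": [[3,-1.5,0],[3,-1.5,0],[3,-1.5,0],[3,-1.5,0],[3,-1.5,0],[3,-1.5,0],[3,-1.5,0],[3,-1.5,0]], "yaw": [-7.1,-7.1,-7.1,-7.1,-7.1,-7.1,-7.1,-7.1]}}

```text
t: 11.8
ee_pos: [437.7, -298.1, 214.1]
orientation: [-2.978, -0.998, 0.001]
ft_force: [-0.3, 0.7, -4.6]
width: 43.8
grasp_force: 30.0
```

Request:
{"method": "play_rows", "body": {"dp": [[0,0,0],[0,0,0],[0,0,0],[0,0,0],[0,0,0],[0,0,0],[0,0,0],[0,0,0]], "yaw": [-7.1,-7.1,-7.1,-7.1,-7.1,-7.1,-7.1,-7.1]}}

```text
t: 12.47
ee_pos: [437.5, -298.0, 214.1]
orientation: [-3.095, 0.539, 0.002]
ft_force: [-0.3, -0.9, -3.6]
width: 44.0
grasp_force: 30.0
```

Request:
{"method": "play_rows", "body": {"dp": [[0,0,0],[0,0,0],[0,0,0],[0,0,0]], "yaw": [-4.8,-4.8,0,0]}}

```text
t: 12.8
ee_pos: [437.4, -297.9, 214.2]
orientation: [-3.042, 0.783, 0.001]
ft_force: [0.0, 0.0, -3.4]
width: 44.0
grasp_force: 30.0
```

```bash
python3 tilt.py; cp pics/c.png pics/c7.png; python3 chk.py|grep y-face
```

```text
tcp [ 437.4 -297.9  214.2] ey yaw 61.11958708998615 ft [ 0.   0.  -3.4] t 12.8
rect (x,z rel tcp) ((34.175941467285156, -8.7564697265625), (65.53227233886719, 129.73141479492188), 26.323383331298828) 1615
minx -74:30 -70:28 -66:26 -62:24 -58:22 -54:20 -50:18 -46:17 -42:15 -38:15 -34:11 -30:9 -26:9 -22:7 -18:6 -14:4 -10:0 -6:0 -2:12 2:11 6:12 10:12 14:11 18:12 22:11 26:11 30:12 34:21 38:20 42:20 46:21 50:21 54:22 58:22
maxx -74:46 -70:58 -66:65 -62:71 -58:81 -54:85 -50:85 -46:86 -42:86 -38:86 -34:80 -30:80 -26:78 -22:77 -18:75 -14:73 -10:70 -6:68 -2:66 2:65 6:62 10:61 14:59 18:57 22:57 26:54 30:51 34:49 38:47 42:46 46:44 50:41 54:39 58:38
y-face 543 at 20.80923955685762 yaw slope deg -0.29396521077693283 z slope deg 0.24163980261974619 extent other [-59.1 -10.9] z [-65.5  -6.2]
```

View pics/c7.png

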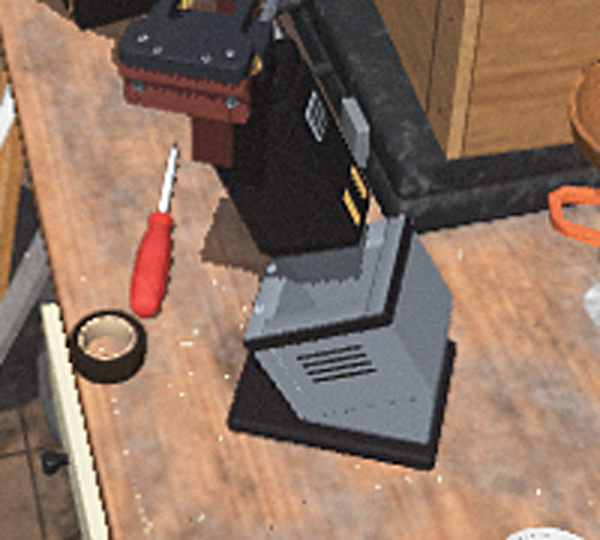

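Request:
{"method": "play_rows", "body": {"dp": [[-9,4.7,0],[-9,4.8,0],[2,-1,-4],[4,-2.2,-8],[4,-2.2,-8],[4,-2.2,-8],[3,-1.7,-6],[0,0,0]], "yaw": [0,0,0,0,0,0,0,0]}}

```text
t: 13.57
ee_pos: [436.4, -297.7, 178.8]
orientation: [-3.041, 0.787, 0.003]
ft_force: [0.4, 0.1, -3.9]
width: 44.0
grasp_force: 30.0
```

Request:
{"method": "play_rows", "body": {"dp": [[0,0,0],[0,0,0]], "yaw": [0,0]}}

```text
t: 13.73
ee_pos: [436.3, -297.7, 180.5]
orientation: [-3.041, 0.787, 0.001]
ft_force: [0.2, -0.8, -2.5]
width: 43.6
grasp_force: 30.0
```

```bash
cat >> tilt.py <<'E'
a=np.radians(mr[2] if mr[1][0]<mr[1][1] else mr[2]-90); u=np.array([-np.sin(a),np.cos(a)]); c=np.array(mr[0]); n=c-65*u
M=np.array([495.4,-330.7,108.8]); e=np.array([.875,-.485,0]); s=(p-M)@e
N=np.array([s+n[0],p[2]+n[1]-M[2]]); print('tilt',np.degrees(a),'nose rel M (s,z)',N,'bay x,d',N@[.866,.5],N@[.5,-.866],'center rel M',s+c[0],p[2]+c[1]-M[2])
E
python3 tilt.py; cp pics/c.png pics/c8.png; python3 chk.py|grep y-face
```

```text
tcp [ 436.3 -297.7  180.5] ey yaw 60.9737516033628 ft [ 0.2 -0.8 -2.5] t 13.7333
rect (x,z rel tcp) ((34.17932891845703, -7.4331817626953125), (65.33053588867188, 127.23711395263672), 25.160139083862305) 1475
minx -74:30 -70:28 -66:28 -62:24 -58:22 -54:22 -50:20 -46:18 -42:17 -38:14 -34:12 -30:10 -26:6 -22:5 -18:4 -14:3 -10:1 -6:7 -2:12 2:12 6:12 10:11 14:12 18:12 22:12 26:15 30:19 34:20 38:20 42:21 46:21 50:20 54:20 58:20
maxx -74:46 -70:52 -66:59 -62:70 -58:75 -54:86 -50:86 -46:86 -42:86 -38:82 -34:82 -30:79 -26:79 -22:76 -18:73 -14:72 -10:72 -6:68 -2:67 2:65 6:62 10:60 14:60 18:58 22:54 26:54 30:51 34:49 38:48 42:45 46:43 50:40 54:40 58:39
tilt 25.160139083862305 nose rel M (s,z) [-5.8  5.4] bay x,d -2.356468262988006 -7.606756392663611 center rel M -33.479067139886524 64.24245316575708
y-face 519 at 21.093795032551768 yaw slope deg -0.008956992624289986 z slope deg 0.31610992953942546 extent other [-58.9 -10.7] z [-63.5  -5.8]
```

View pics/c8.png

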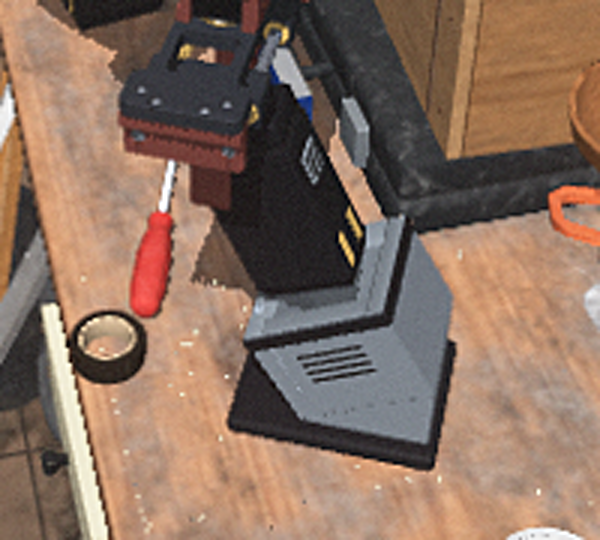

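Request:
{"method": "play_rows", "body": {"dp": [[2.2,-1.2,-4.3],[2.2,-1.2,-4.3],[2.2,-1.2,-4.3],[2.2,-1.2,-4.3],[0,0,0]], "yaw": [0,0,0,0,0]}}

```text
t: 14.25
ee_pos: [445.1, -302.5, 162.4]
orientation: [-3.041, 0.787, 0.002]
ft_force: [-0.5, 1.1, -4.3]
width: 44.0
grasp_force: 30.0
```

Request:
{"method": "play_rows", "body": {"dp": [[2.2,-1.2,-4.3],[2.2,-1.2,-4.3],[0,0,0]], "yaw": [0,0,0]}}

```text
t: 14.5
ee_pos: [449.6, -304.9, 154.0]
orientation: [-3.041, 0.787, 0.001]
ft_force: [0.1, 0.7, -3.6]
width: 43.8
grasp_force: 30.0
```

```bash
python3 tilt.py|grep -v x; python3 tilt.py |tail -1;python3 chk.py|grep -v x-
```

```text
tcp [ 449.6 -304.9  154. ] ey yaw 60.972817447333746 ft [ 0.1  0.7 -3.6] t 14.5
tilt 25.435495376586914 nose rel M (s,z) [  6.  -14.7] bay x,d -2.1506029140616674 15.784163649024508 center rel M -21.88722901198792 43.954474353482354
tcp [ 449.4 -304.9  154.6] tool y yaw -119.02818550184254 ft [ 0.5 -0.1 -3.9] 44.07556972483255
y-face 255 at 26.401927165371575 yaw slope deg -2.9277018780506854 z slope deg -18.98041206570947 extent other [-59.  -10.4] z [-74.   -7.5]
```

Request:
{"method": "play_rows", "body": {"dp": [[2,-1.1,-4],[1,-0.5,-3.5],[0.5,-0.3,-3],[0,0,0],[0,0,0]], "yaw": [0,0,0,0,0]}}

```text
t: 15.07
ee_pos: [453.6, -307.3, 144.5]
orientation: [3.041, -0.787, 0.002]
ft_force: [2.1, -0.8, -2.5]
width: 44.0
grasp_force: 30.0
```

Request:
{"method": "play_rows", "body": {"dp": [[-1.3,0.7,-1],[-1.3,0.7,-1],[-1.3,0.7,-1],[-1.3,0.7,-1],[0,0,0]], "yaw": [0,0,0,0,0]}}

```text
t: 15.48
ee_pos: [449.7, -305.3, 141.9]
orientation: [3.039, -0.787, 0.008]
ft_force: [4.1, -1.9, 3.6]
width: 43.8
grasp_force: 30.0
```

```bash
python3 tilt.py
```

```text
tcp [ 449.7 -305.3  141.9] ey yaw 60.976557360389045 ft [ 4.1 -1.9  3.6] t 15.4833
rect (x,z rel tcp) ((29.681392669677734, 4.690193176269531), (66.53028106689453, 99.05105590820312), 28.824609756469727) 1033
minx -50:24 -46:22 -42:20 -38:14 -34:14 -30:13 -26:11 -22:11 -18:6 -14:5 -10:3 -6:10 -2:12 2:12 6:12 10:12 14:11 18:11 22:21 26:21 30:22 34:22 38:22 42:22 46:22 50:21 54:21 58:22
maxx -50:31 -46:39 -42:43 -38:52 -34:58 -30:63 -26:72 -22:77 -18:79 -14:77 -10:75 -6:74 -2:70 2:68 6:65 10:64 14:63 18:60 22:58 26:56 30:54 34:52 38:48 42:47 46:45 50:41 54:39 58:39
tilt 28.82460975646973 nose rel M (s,z) [  8.7 -19.2] bay x,d -2.0507131110815378 20.970889630738544 center rel M -22.62854093385156 37.75948772115247
```

Request:
{"method": "play_rows", "body": {"dp": [[1.3,-0.7,-2.6],[1.3,-0.7,-2.6],[1.3,-0.7,-2.6],[1.3,-0.7,-2.6],[0,0,0]], "yaw": [0,0,0,0,0]}}

```text
t: 15.95
ee_pos: [454.5, -307.9, 130.4]
orientation: [3.04, -0.787, 0.005]
ft_force: [4.5, -3.6, -1.1]
width: 44.1
grasp_force: 30.0
```

Going in freely; continue along the axis.

Request:
{"method": "play_rows", "body": {"dp": [[1.3,-0.7,-2.6],[1.3,-0.7,-2.6],[1.3,-0.7,-2.6],[1.3,-0.7,-2.6],[0,0,0]], "yaw": [0,0,0,0,0]}}

```text
t: 16.37
ee_pos: [459.4, -310.5, 119.7]
orientation: [3.04, -0.787, 0.004]
ft_force: [5.2, -3.8, -0.2]
width: 43.9
grasp_force: 30.0
```

```bash
python3 tilt.py; cp pics/c.png pics/c9.png
```

```text
tcp [ 459.4 -310.5  119.7] ey yaw 60.9779100811669 ft [ 5.2 -3.8 -0.2] t 16.3667
rect (x,z rel tcp) ((25.14211654663086, 15.658634185791016), (66.23046875, 70.32203674316406), 31.694759368896484) 662
minx -26:13 -22:9 -18:9 -14:7 -10:6 -6:10 -2:13 2:12 6:11 10:11 14:12 18:12 22:22 26:23 30:23 34:23 38:24 42:24 46:23 50:24 54:24 58:24
maxx -26:24 -22:30 -18:38 -14:43 -10:54 -6:56 -2:65 2:71 6:71 10:66 14:65 18:62 22:59 26:56 30:54 34:54 38:50 42:46 46:45 50:43 54:40 58:39
tilt 31.694759368896484 nose rel M (s,z) [ 18.  -28.8] bay x,d 1.2012764614735616 33.91352182951725 center rel M -16.15274060709099 26.53610842964231
```

View pics/c9.png

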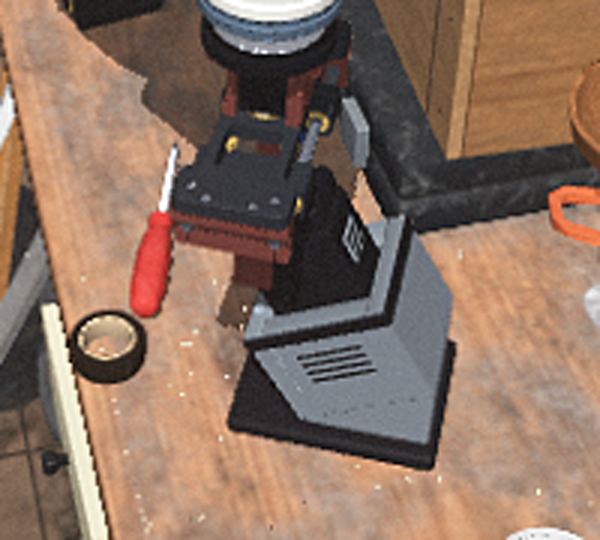

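Request:
{"method": "play_rows", "body": {"dp": [[0.7,-0.4,-1.7],[0.7,-0.4,-1.7],[0.5,-0.3,-1.7],[0,0,0]], "yaw": [0,0,0,0]}}

```text
t: 16.75
ee_pos: [458.7, -310.1, 115.1]
orientation: [-3.041, 0.786, 0.006]
ft_force: [-5.1, 1.1, 14.7]
width: 43.7
grasp_force: 30.0
```

```bash
cat > home.py <<'E'
# height of the pack's highest (far) top edge & top-face plane above the mouth, along the bay axis
from h import *
np.set_printoptions(precision=1,suppress=True)
a=np.radians(-29.05); e=np.array([np.cos(a),np.sin(a),0]); z=np.array([-.5*e[0],-.5*e[1],.866]); ey=np.array([-e[1],e[0],0]); ex=np.cross(ey,z)
for n,M in(('side',[495.4,-330.7,108.8]),('top',[493.5,-327.5,109.4])):
    im=viewer.get_image(n); P=cloud(im); L=(P-M)@np.stack([ex,ey,z],1); dk=im['pixels'].max(-1)<75
    f=dk&(abs(L[...,0])<38)&(abs(L[...,1])<27)&(L[...,2]>55)&(L[...,2]<85)
    q=L[f]; print(n,f.sum(),'z of dark pts 50/90/98%',np.percentile(q[:,2],[50,90,98]) if len(q) else '')
E
python3 home.py; python3 tilt.py | tail -1
```

```text
side 147 z of dark pts 50/90/98% [62.9 68.1 82.6]
top 0 z of dark pts 50/90/98% 
tilt -61.09137535095214 nose rel M (s,z) [-72.2  -6.2] bay x,d -65.61059593171962 -30.708256594582107 center rel M -15.27561511727766 25.209699317793948
```

Request:
{"method": "play_rows", "body": {"dp": [[0.7,-0.4,-1.2],[0.7,-0.4,-1.2],[0,0,0]], "yaw": [0,0,0]}}

```text
t: 17.15
ee_pos: [459.5, -310.6, 113.9]
orientation: [-3.041, 0.786, 0.007]
ft_force: [-10.4, 5.3, 30.2]
width: 43.9
grasp_force: 30.0
```

```bash
python3 home.py
```

```text
side 128 z of dark pts 50/90/98% [62.7 71.6 82.9]
top 0 z of dark pts 50/90/98%
```

Request:
{"method": "play_rows", "body": {"dp": [[0,0,1],[0,0,1],[0,0,0],[0,0,0],[0,0,0],[0,0,0]], "yaw": [0,0,0,0,0,0], "gripper": 0}}

```text
t: 17.75
ee_pos: [461.1, -311.3, 113.6]
orientation: [-3.041, 0.787, 0.002]
ft_force: [1.1, 0.3, 0.6]
width: 80.6
grasp_force: 0.0
```

Request:
{"method": "play_rows", "body": {"dp": [[0,0,5],[0,0,15],[0,0,25],[0,0,30],[0,0,30],[-20,10,20],[-20,10,0],[0,0,0]], "yaw": [0,0,0,0,0,0,0,0]}}

```text
t: 18.42
ee_pos: [419.2, -290.2, 240.4]
orientation: [3.041, -0.787, -0.0]
ft_force: [0.1, -0.2, -0.3]
width: 87.9
grasp_force: 0.0
```

```bash
cat > top.py <<'E'
from h import *
np.set_printoptions(precision=1,suppress=True)
a=np.radians(-29.05); e=np.array([np.cos(a),np.sin(a),0]); z=np.array([-.5*e[0],-.5*e[1],.866]); ey=np.array([-e[1],e[0],0]); ex=np.cross(ey,z)
for n,M in(('side',[495.4,-330.7,108.8]),('top',[493.5,-327.5,109.4])):
    im=viewer.get_image(n); P=cloud(im); L=(P-M)@np.stack([ex,ey,z],1)
    nn=np.cross(np.roll(P,-2,1)-np.roll(P,2,1),np.roll(P,-2,0)-np.roll(P,2,0)); nn/=np.linalg.norm(nn,axis=-1,keepdims=True)
    f=(abs(L[...,0])<45)&(abs(L[...,1])<35)&(L[...,2]>40)&(L[...,2]<110)&(abs(nn@z)>.93)
    q=L[f]; print(n,len(q),'z pct',np.percentile(q[:,2],[5,25,50,75,95]),'ctr',(np.percentile(q[:,:2],3,axis=0)+np.percentile(q[:,:2],97,axis=0))/2)
    A=np.c_[q[:,:2],np.ones(len(q))]; s=np.linalg.lstsq(A,q[:,2],rcond=None)[0]; print('  slope deg',np.degrees(s[:2]),'z at centre',s[2])
    if n=='side': cv2.imwrite('pics/f.png',cv2.resize(im['pixels'][200:380,210:410,::-1],None,fx=3,fy=3,interpolation=cv2.INTER_CUBIC))
E
python3 top.py; cp pics/f.png pics/f1.png
```

```text
side 263 z pct [66.9 67.7 68.2 68.8 69.5] ctr [-0.9 -2.6]
  slope deg [0.3 0.4] z at centre 68.25397964348441Traceback (most recent call last):
  File "top.py", line 8, in <module>
    q=L[f]; print(n,len(q),'z pct',np.percentile(q[:,2],[5,25,50,75,95]),'ctr',(np.percentile(q[:,:2],3,axis=0)+np.percentile(q[:,:2],97,axis=0))/2)
                                   ~~~~~~~~~~~~~^^^^^^^^^^^^^^^^^^^^^^^^
    return _quantile_unchecked(
        a, q, axis, out, overwrite_input, method, keepdims, weights)
    return _ureduce(a,
                    func=_quantile_ureduce_func,
    ...<5 lines>...
                    overwrite_input=overwrite_input,
                    method=method)
    r = func(a, **kwargs)
    result = _quantile(arr,
                       quantiles=q,
    ...<2 lines>...
                       out=out,
                       weights=wgt)
    slices_having_nans = np.isnan(arr[-1, ...])
                                  ~~~^^^^^^^^^
IndexError: index -1 is out of bounds for axis 0 with size 0
```

View pics/f1.png

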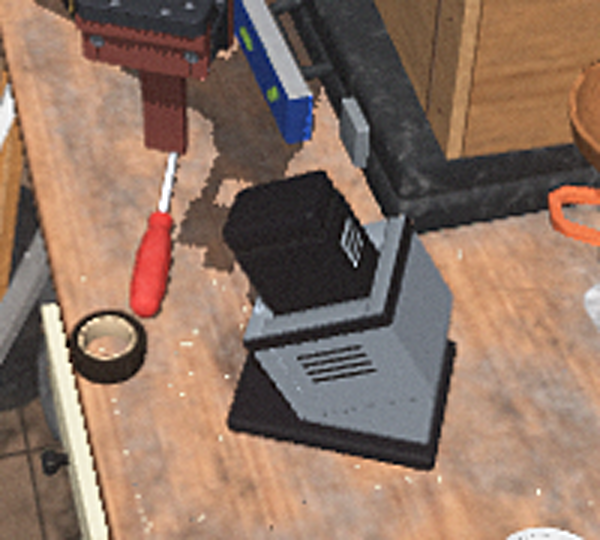

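The picture shows the pack seated in the bay at about (300, 245) with the gripper clear. Its top face is 68.3 mm out along the bay axis (68 mm expected when home) and square to within 0.4°.

```bash
python3 -c "
from workcell import ticket
print(ticket.close_job())"
```

```text
the job is handed in; nothing more can be done
None
```

The slim pack is plugged nose first into the sloping bay and released, with its top measured 68.3 mm out of the mouth (68 mm when fully home); the bigger pack was not touched, and the job is handed in at about 18.5 s of the 45 s allowed.

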